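# Load the sample reader and hold its shutter at the mark

## Task

With the hand scoop, scoop pellets from the black tray and tip at least two of them into the square sample well of the grey reader, without the gripper touching the pellets, then set the scoop down upright on the bench or in the tray and let go of it. Then grip the reader's spring-return shutter by its black handle, pull it out until its pointer is level with the rib of the index clip, and keep it there: the program finishes while holding it at the mark. Leave the wrapped package, the tape roll and the jar where they are.

Things in the scene. Friction and masses are not known exactly. Their poses are not given: they have to be found in the camera images.
- tray: Black open-topped plastic tray, fixed to the bench, 210 mm long (its x axis) x 86 wide x 40 high, walls and floor 5 thick (inside 200 x 76, inner floor 5 above the bench). Origin: centre of its underside. The pellets start in its +x half, the -x end is empty; its +x axis points roughly to the robot's right (world -y).
- scoop: Loose steel hand scoop, 0.16 kg. Pan 80 long (x) x 60 wide (y), floor 2 thick, sides 24 high that stop 24 short of the lip, back wall (-x end) 35 high, front (+x end) an open flat lip. Over the back of the pan stands a black grip block 34 (x) x 18 (y) x 50 high, centre x -30, z 70 (spans z 45 to 95). Origin: centre of the underside; x to the lip, at the start roughly to the robot's right (world -y).
- pellet0: One of five plain off-white pellets, alike: stubby, round-ended, 18 in diameter and 24 long (along x), 12 g, hard and smooth (slide from about 20 deg). Origin at its centre. They roll easily.
- pellet1: One of five plain off-white pellets, alike: stubby, round-ended, 18 in diameter and 24 long (along x), 12 g, hard and smooth (slide from about 20 deg). Origin at its centre. They roll easily.
- pellet2: One of five plain off-white pellets, alike: stubby, round-ended, 18 in diameter and 24 long (along x), 12 g, hard and smooth (slide from about 20 deg). Origin at its centre. They roll easily.
- pellet3: One of five plain off-white pellets, alike: stubby, round-ended, 18 in diameter and 24 long (along x), 12 g, hard and smooth (slide from about 20 deg). Origin at its centre. They roll easily.
- pellet4: One of five plain off-white pellets, alike: stubby, round-ended, 18 in diameter and 24 long (along x), 12 g, hard and smooth (slide from about 20 deg). Origin at its centre. They roll easily.
- reader: Grey bench-top sample reader, fixed, 140 (x) x 170 (y) x 60 high, flat top at 60. Its +y half has the open square steel sample well; its -y half carries the steel shutter with its black handle. Origin: centre of the underside; the shutter is pulled towards -x of this frame, roughly towards the robot.
- well (a point): Centre of the floor of the sample well, at x 0, y 42, z 20 of the reader. The well is 78 x 78 inside and 40 deep, its rim level with the reader's top (60 above the bench). Axes as the reader's.
- shutter (a joint): Travel of the spring-return shutter, m: 0 = shut (rest), growing as it is pulled towards the reader's -x, stop at 0.060. The spring pulls it shut with 3.6 N at 0, 180 N/m more on top (about 11 N at 0.040), so it snaps back when let go.
- handle (a point): Foot of the handle, a black upright bar on the shutter, by which it is pulled: 14 thick along x (the pulling direction), 44 wide along y, 34 high. This point: centre of its underside, 66 above the bench; axes as the reader's. At joint 0 it is at x 30, y -36 of the reader.
- pointer (a point): Tip of the small steel pointer that sticks out of the shutter's -y side at the handle's middle (4 wide); same x as the handle's centre.
- clip_line (a point): Top of the raised rib of the index clip, the mark: a small aluminium clip on the reader's top beside the shutter on its -y side, rib 5 wide along x, 14 high. The pointer is at the mark when its reader x is that of the clip, 28 to 42 mm of pull. It does not move during the job. Axes as the reader's.
- brick: Bystander: film-wrapped package 90 x 150 x 42, 0.7 kg, loose. Origin: centre of the underside.
- tape: Bystander: roll of packing tape lying flat, 100 outer diameter, 45 high, loose. Origin: centre of the underside.
- jar: Bystander: jar, 60 diameter, 75 high, loose. Origin: centre of the underside.
Not all that is in view belongs to the job. What is shaped like the scoop but blue is not meant.

How it is judged:
By the outcome, as a careful person would: the job done as asked, in the order asked, and still so for the second after the job is handed in, while the arm keeps its last pose, push and grip.
It also fails if it takes over 67 s, if anything falls off the work surface, if the arm or the gripper's body presses on something with over 40 N, if the wrist force passes 120 N, or if a joint passes its speed limit or range.

## Robot

A 6-joint arm with a two-finger parallel gripper is mounted at the origin on the work surface. World frame = base frame: x ahead of the robot, y to its left, z up, the work surface at z = 0. Lengths are in mm, angles in degrees, forces in N, time in s.
With the tool pointing down it reaches from about 350 to 850 mm from the base axis. Payload 8.1 kg.
Tool frame: the origin (TCP) lies midway between the tips of the shut fingers; the grasp point (between the pads) lies 19 mm behind it (r.pinch_z is the distance from the TCP to the grasp point, in mm); z points along the fingers, y is the line along which they close (so a half turn about z gives the same grasp; the last joint's range is limited). The gripper opens to 85 mm and grips with 20 to 120 N. Pads are 22 mm wide; open, the fingers measure 114 mm over their backs; the gripper's body (76 mm by 85 mm) begins 54 mm behind the grasp point. The pads swing forward as they close: fully open they stand 13 mm farther back than shut.
Start: joints at [-72.846, 7.471, 85.268, -0, 87.261, -4.893], TCP at [225.244, -556.121, 231.292] pointing down, gripper open.
Joint ranges: [-169.43, 169.43], [-51.17, 129.36], [1.28, 143.12], [-76.62, 256.62], [0, 156.53], [-152.29, 152.29]. Speed limits (degrees/s): [136.94, 136.94, 159.86, 180, 180, 180].

## Interface

Orientations are given as [roll, pitch, yaw] about the fixed x, y, z axes, in that order (R = Rz(yaw) Ry(pitch) Rx(roll)).
In Python, from bench import sensors, optics, job, r gives the robot as it stands.
- The arm moves only by the tool play_rows, never from a script. Its argument "motion" is a list that holds one entry, the list of rows, each a list of 6 numbers: the shift along the tool's x, y, z in cm, then the turn, a rotation vector about the tool's x, y, z in degrees. In form: [[[x, y, z, ax, ay, az], ...]]. A call has 1 to 5 rows; each row is the pose to reach, as a shift and turn from the pose commanded when the call began, along the tool's axes at that moment; what a row does not reach only later rows make up. A row lasts 1/10 s, in which the tool goes at most 50 mm and 8.59 degrees, less where a joint would pass 70% of its speed; a pose out of reach is approached as far as the arm can. A call with a gripper value outside its range is refused whole. "jaw" is the opening, from 0 (shut) to 1 (fully open), set as the call begins (left out, the last holds). The fingers move at their own pace and stop on an object; "squeeze" is the grip in N (left out, the last holds). Time passes only in rows, so rows that repeat a pose let the fingers close. It gives the time, the measured TCP pose, the force, the opening and the grip force at its end, in the units of the state.
- sensors.sense(): the state, without advancing time (a new reading comes with each control period).
- optics.snapshot(name): name is "side" or "top"; returns a dict with "pixels" (384x512x3 uint8, red, green, blue), "mtx" (3x3 intrinsics, pixels), "k1" (the pictures are not rectified: a ray, as slopes to the right and down, at radius r is drawn at 1 + k1 r^2 times it, then the intrinsics apply), "R" (3x3) and "t" (3): a world point X has camera coordinates R X + t. Camera axes: x right, y down, z forward; pixel columns grow to the right and rows downward; lengths in mm; the calibration is good to about 2 mm. A picture is of the moment at which its call begins. There is no depth.
- job.hand_in(): hands the job in; it is judged then, once.
The state is a dict: "time": time; "joint_pos": joint angles; "qd": joint speeds; "joint_efforts": joint torques, N m; "tool_pos": TCP position; "tcp_rot": TCP orientation; "ft_force": force on the tool from outside, world axes, zero at the start; "wrist_torque": the same for the moment, N m; "finger_gap": finger opening in mm; "grip_force": force on a finger pad.
Only numpy, scipy, OpenCV 4.12 (cv2) and the standard library are available. Lean on these libraries where they do the work, as an engineer would, in place of code of your own. Each camera call takes 0.05 s, during which the arm holds its last target. There are 200 camera calls.

## Working session

There is one attempt and no reset: what is moved stays moved. The work goes in short steps, Python scripts to look and compute and a tool call to move; the robot and the scene stay as the last step left them, time stands still between calls to the robot, and variables do not carry over. Pictures are saved under pics/ and viewed, at most 10 in all, crops included, and the job is handed in when it is done.

Besides the shell and the picture viewer there is one more tool, called after "Call:" by a JSON object that holds its "api" and its "payload". play_rows: Moves the arm, as the interface text tells. Its arguments: {"type":"object","properties":{"motion":{"type":"array","items":{"type":"array","items":{"type":"array","items":{"type":"number"}}}},"jaw":{"type":"number"},"squeeze":{"type":"number"}},"required":["motion"]}

```bash
mkdir -p pics; ls
cat > h.py <<'E'
import numpy as np, cv2, json
from bench import sensors, optics, job, r
from scipy.spatial.transform import Rotation as Ro
def snap(n,save=None):
    d=optics.snapshot(n)
    if save: cv2.imwrite('pics/'+save,cv2.cvtColor(np.array(d['pixels']),cv2.COLOR_RGB2BGR))
    return d
def ray(d,uv):
    K=np.array(d['mtx']);R=np.array(d['R']);t=np.array(d['t'])
    p=np.linalg.solve(K,[uv[0],uv[1],1])[:2]; q=p.copy()
    for _ in range(30): q=p/(1+d['k1']*(q@q))
    return -R.T@t, R.T@np.array([q[0],q[1],1])
def atz(d,uv,z):
    c,v=ray(d,uv); return c+v*(z-c[2])/v[2]
def proj(d,X):
    c=np.array(d['R'])@np.array(X,float)+np.array(d['t']); q=c[:2]/c[2]; q=q*(1+d['k1']*(q@q))
    return (np.array(d['mtx'])@[q[0],q[1],1])[:2]
E
python3 - <<'E'
from h import *
import pickle
ds={n:snap(n) for n in('top','side')}
pickle.dump(ds,open('d0.pkl','wb'))
for n in ds: 
    im=cv2.cvtColor(np.array(ds[n]['pixels']),cv2.COLOR_RGB2BGR)
    cv2.imwrite(f'pics/{n}0.png',cv2.resize(im,(800,600),interpolation=cv2.INTER_CUBIC))
    print(n,ds[n]['k1'],-np.array(ds[n]['R']).T@ds[n]['t'],ds[n]['mtx'])
print(sensors.sense(),r.pinch_z)
E
```

```text
pics
top 0.03874150048559411 [ 486.50918608  -23.10786323 1013.74699962] [[414.20717449   0.         253.68774665]
 [  0.         414.20717449 192.42495834]
 [  0.           0.           1.        ]]
side -0.008867983447851674 [267.15254609 712.79971077 834.8723304 ] [[480.63552498   0.         249.48836212]
 [  0.         480.63552498 187.41336971]
 [  0.           0.           1.        ]]
{'time': 0.1, 'joint_pos': array([-7.28470358e+01,  7.51018853e+00,  8.53244656e+01, -8.85362902e-04,
        8.72625823e+01, -4.89464832e+00]), 'qd': array([-0.00922308, -0.04191022, -0.18161706, -0.01054212, -0.01985004,
       -0.02102639]), 'joint_efforts': array([ 1.19263754e-03, -5.70954180e+01, -5.01939833e+01, -2.05920769e-04,
        8.14680388e-03, -2.51801788e-05]), 'tool_pos': array([ 225.07514112, -555.63384678,  230.34185398]), 'tcp_rot': array([-1.79903043e+02, -7.41552411e-03,  2.20476492e+01]), 'ft_force': array([-0.4450774 ,  0.84496611, -0.33277316]), 'wrist_torque': array([-0.00568965,  0.02196343, -0.00685571]), 'grip_force': 0.0, 'finger_gap': 85.1437190608394} 18.700000000000003
```

View pics/top0.png

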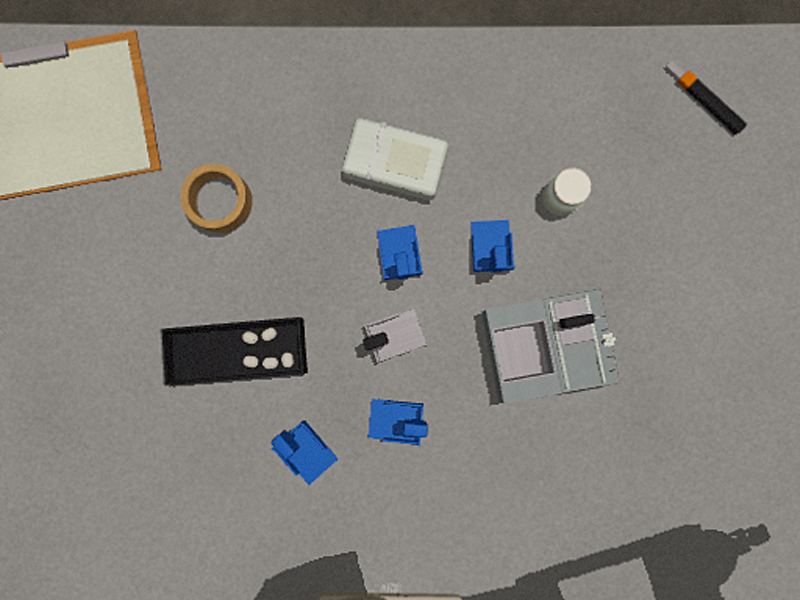

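View pics/side0.png

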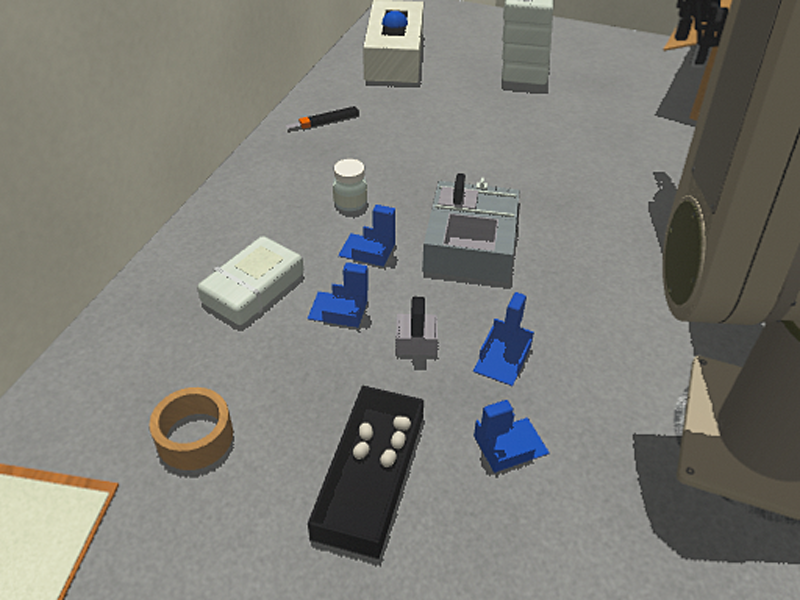

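Top view (800x600 px): the tray is at about (235,350), with its pellets right of centre. The steel scoop is at about (395,335) with its lip to the right. The reader is at about (550,345), with its well on the left, handle at (576,321) and clip at (608,340). I'll zoom in next.

Run:
```python
from h import *
import pickle
ds=pickle.load(open('d0.pkl','rb'))
print([a for a in dir(r) if a[0]!='_'])
T=cv2.cvtColor(np.array(ds['top']['pixels']),cv2.COLOR_RGB2BGR);S=cv2.cvtColor(np.array(ds['side']['pixels']),cv2.COLOR_RGB2BGR)
C=np.zeros((600,800,3),np.uint8)
def put(im,x0,y0,w,h,s,X,Y):
    c=cv2.resize(im[y0:y0+h,x0:x0+w],None,fx=s,fy=s,interpolation=cv2.INTER_CUBIC)
    C[Y:Y+h*s,X:X+w*s]=c
    for i in range(0,w,10): cv2.line(C,(X+i*s,Y),(X+i*s,Y+4),(0,255,255) if (x0+i)%50 else (0,0,255),1)
    for i in range(0,h,10): cv2.line(C,(X,Y+i*s),(X+4,Y+i*s),(0,255,255),1)
put(T,100,200,100,50,4,0,0)
put(T,225,195,56,42,7,402,0)
put(T,305,182,95,80,4,0,300)
put(S,265,105,80,75,4,400,300)
cv2.imwrite('pics/c1.png',C)
```

```text
['PlanningError', 'pinch_z']Traceback (most recent call last):
  File "<stdin>", line 14, in <module>
  File "<stdin>", line 9, in put
ValueError: could not broadcast input array from shape (320,380,3) into shape (300,380,3)
```

Run:
```python
from h import *
import pickle
ds=pickle.load(open('d0.pkl','rb'))
T=cv2.cvtColor(np.array(ds['top']['pixels']),cv2.COLOR_RGB2BGR);S=cv2.cvtColor(np.array(ds['side']['pixels']),cv2.COLOR_RGB2BGR)
C=np.zeros((600,800,3),np.uint8)
def put(im,x0,y0,w,h,s,X,Y):
    c=cv2.resize(im[y0:y0+h,x0:x0+w],None,fx=s,fy=s,interpolation=cv2.INTER_CUBIC)
    C[Y:Y+h*s,X:X+w*s]=c
    for i in range(0,w,10): cv2.line(C,(X+i*s,Y),(X+i*s,Y+4),(0,255,255) if (x0+i)%50 else (0,0,255),1)
    for i in range(0,h,10): cv2.line(C,(X,Y+i*s),(X+4,Y+i*s),(0,255,255),1)
put(T,100,200,100,50,4,0,0)
put(T,225,195,56,42,7,402,0)
put(T,305,184,95,75,4,0,300)
put(S,265,105,80,75,4,400,300)
cv2.imwrite('pics/c1.png',C)
```

```text
(no output)
```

View pics/c1.png

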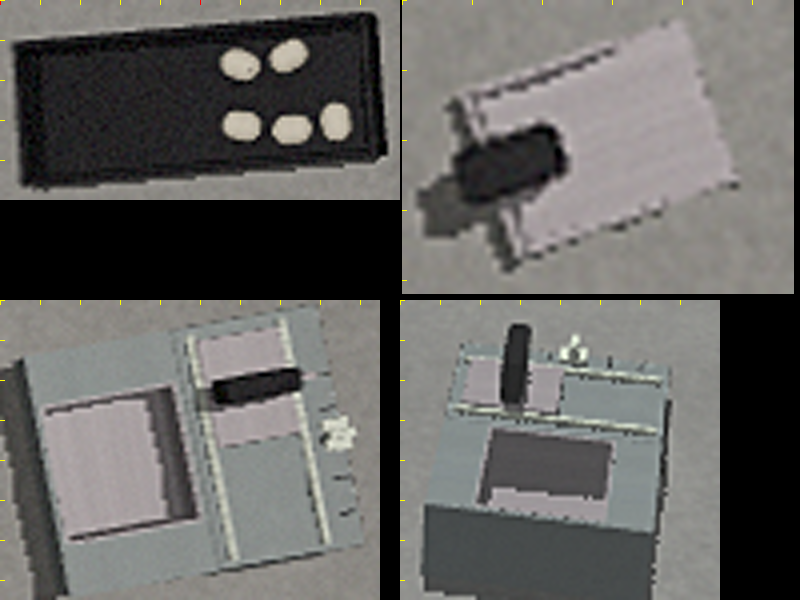

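```bash
cat > fit.py <<'E'
from h import *
import pickle
from scipy.optimize import least_squares
ds=pickle.load(open('d0.pkl','rb'))
def o(x0,y0,s,X,Y,u,v): return np.array([x0+(u-X+.5)/s-.5,y0+(v-Y+.5)/s-.5])
t1=lambda u,v:o(100,200,4,0,0,u,v)
t2=lambda u,v:o(225,195,7,402,0,u,v)
t3=lambda u,v:o(305,184,4,0,300,u,v)
s3=lambda u,v:o(265,105,4,400,300,u,v)
sf=lambda u,v:np.array([u*.64-.2,v*.64-.2])
def Tm(p,X): 
    c,s=np.cos(p[2]),np.sin(p[2]); return np.array([p[0]+c*X[0]-s*X[1],p[1]+s*X[0]+c*X[1],X[2]])
def inv(p,W):
    c,s=np.cos(p[2]),np.sin(p[2]); d=np.array(W[:2])-p[:2]; return np.array([c*d[0]+s*d[1],-s*d[0]+c*d[1],W[2]])
def fit(obs,p0):
    f=lambda p:np.concatenate([proj(ds[n],Tm(p,X))-uv for n,X,uv in obs])
    q=least_squares(f,p0,x_scale=[10,10,.1],loss='soft_l1'); return q.x,np.round(f(q.x),1)
if __name__=='__main__':
    tray,e=fit([('top',(-105,-43,40),t1(22,188)),('top',(105,43,0),t1(375,12)),
      ('side',(-105,-43,40),sf(380,546)),('side',(-105,43,40),sf(310,526)),('side',(105,43,40),sf(363,388)),('side',(105,-43,40),sf(423,402))],[430,250,-1.57]);print('tray',tray[:2],np.degrees(tray[2]),e)
    sc,e=fit([('top',(40,30,2),t2(684,24)),('top',(40,-30,2),t2(738,184)),('top',(-40,30,35),t2(456,100)),('top',(-40,-30,30),t2(510,268)),('top',(-30,0,95),t2(510,163)),('side',(-30,0,95),sf(418,299))],[450,0,-1.3]);print('scoop',sc[:2],np.degrees(sc[2]),e)
    rd,e=fit([('top',(70,85,60),t3(22,360)),('top',(-70,85,60),t3(68,596)),('top',(-70,-85,60),t3(362,546)),('top',(70,-85,60),t3(319,305)),
     ('side',(-70,85,60),s3(654,533)),('side',(70,85,60),s3(424,505)),('top',(39,81,60),t3(44,412)),('top',(-39,3,60),t3(199,517)),('side',(70,-85,60),s3(462,343)),('side',(-70,-85,60),s3(668,370))],[430,-200,0]);print('reader',rd[:2],np.degrees(rd[2]),e)
    print('handle top',inv(rd,atz(ds['top'],t3(256,385),100)),'side',inv(rd,atz(ds['side'],s3(518,330),100)))
    print('pointer',inv(rd,atz(ds['top'],t3(312,375),66)))
    for z in(62,74): print('clip',inv(rd,atz(ds['top'],t3(338,434),z)),inv(rd,atz(ds['side'],s3(574,340),z)))
    for uv in [(240,64),(289,55),(241,126),(292,129),(336,121)]:
        W=atz(ds['top'],t1(*uv),14);print('pellet',inv(tray,W))
    pickle.dump((tray,sc,rd),open('poses.pkl','wb'))
    print('grip pt',Tm(sc,(-30,0,75)),'well',Tm(rd,(0,42,60)),'handle',Tm(rd,(30,-36,85)))
E
python3 fit.py
```

```text
tray [469.57671806 243.72930744] -84.17751799254279 [-2.2  1.6 -1.   1.2  0.1 -0.6 -1.3 -0.1 -0.9 -1.3  0.8 -1.3]
scoop [497.57614642  -5.57690091] -70.70195490931947 [-0.2 -0.2  0.1  0.3  0.5 -0.9  1.  -0.8 -0.4  0.8  0.3  3.2]
reader [ 483.6140972  -233.86455518] 10.775493830409266 [-0.  -0.6  0.1  0.9  0.7  0.3 -1.  -0.  -0.4  0.  -0.2 -0.3 -1.3 -0.6
  0.3  0.8 -0.2 -0.5  0.5 -1.2]
handle top [ 31.35949953 -32.6864211  100.        ] side [ 30.35467617 -49.38120984 100.        ]
pointer [ 30.93875641 -73.64575295  66.        ]
clip [ -4.58017421 -82.53690013  62.        ] [ -4.6370013  -98.10300259  62.        ]
clip [ -3.98975432 -78.89261927  74.        ] [ -5.11860685 -81.51224283  74.        ]
pellet [26.11788443 21.14728734 14.        ]
pellet [55.98580935 23.80325467 14.        ]
pellet [ 23.88545708 -16.0535979   14.        ]
pellet [ 54.30970599 -20.70208264  14.        ]
pellet [ 81.06893335 -18.38370742  14.        ]
grip pt [487.66168071  22.73746593  75.        ] well [ 475.76172847 -192.60512832   60.        ] handle [ 519.81571815 -263.62094341   85.        ]
```

```bash
cat >> h.py <<'E'
def Rt(yaw,tilt=0,roll=0):
    # tool R: pointing down, yaw, then tilt about tool y, roll about tool x (deg)
    return Ro.from_euler('xyz',[180,0,yaw],degrees=True)*Ro.from_euler('y',tilt,degrees=True)*Ro.from_euler('x',roll,degrees=True)
def go(pos,R,s=None):
    s=s or sensors.sense()
    R0=Ro.from_euler('xyz',s['tcp_rot'],degrees=True)
    d=R0.inv().apply(np.array(pos)-s['tool_pos'])/10
    w=(R0.inv()*R).as_rotvec(degrees=True)
    print(np.round(d,2).tolist()+np.round(w,1).tolist(),'dist',np.linalg.norm(d),np.linalg.norm(w))
E
python3 - <<'E'
from h import *
go((487.7,22.7,150),Rt(109.3))
E
```

```text
[46.05, -43.73, 8.11, -0.1, -0.1, -87.3] dist 64.02317301789856 87.25238776435081
```

Call:
{"api": "play_rows", "payload": {"motion": [[[46,-43.7,7,0,0,-87.3],[46,-43.7,7,0,0,-87.3],[46,-43.7,7,0,0,-87.3],[46,-43.7,7,0,0,-87.3],[46,-43.7,7,0,0,-87.3]]], "jaw": 1, "squeeze": 100}}

```text
time: 0.6
tool_pos: [328.2, -327.8, 203.2]
tcp_rot: [-180.0, -0.0, 65.3]
ft_force: [0.6, 0.1, 0.8]
finger_gap: 85.5
grip_force: 0.0
```

Run:
```python
from h import *
go((487.7,22.7,150),Rt(109.3))
```

```text
[38.51, -0.12, 5.33, -0.0, -0.0, -44.0] dist 38.87853706192742 43.95611432179478
```

Call:
{"api": "play_rows", "payload": {"motion": [[[38.5,0,5,0,0,-44],[38.5,0,5,0,0,-44],[38.5,0,5,0,0,-44],[38.5,0,5,0,0,-44],[38.5,0,5,0,0,-44]]]}}

```text
time: 1.1
tool_pos: [432.9, -103.1, 171.3]
tcp_rot: [180.0, 0.0, 108.3]
ft_force: [1.0, -0.6, -0.4]
finger_gap: 85.2
grip_force: 0.0
```

Run:
```python
from h import *
go((487.7,22.7,130),Rt(109.3))
```

```text
[10.22, 9.16, 4.13, 0.0, 0.0, -1.0] dist 14.332374521394073 0.9659397355815738
```

Call:
{"api": "play_rows", "payload": {"motion": [[[10.2,9.2,4,0,0,-1],[10.2,9.2,4,0,0,-1],[10.2,9.2,4,0,0,-1],[10.2,9.2,4,0,0,-1],[10.2,9.2,4,0,0,-1]]]}}

```text
time: 1.6
tool_pos: [488.0, 21.2, 130.8]
tcp_rot: [-179.9, -0.0, 109.1]
ft_force: [-0.1, 0.1, -0.1]
finger_gap: 85.4
grip_force: 0.0
```

Run:
```python
from h import *
go((487.7,22.7,56),Rt(109.3))
d=snap('side');im=cv2.cvtColor(np.array(d['pixels']),cv2.COLOR_RGB2BGR)
c=cv2.resize(im[120:260,190:330],(560,560),interpolation=cv2.INTER_CUBIC)
cv2.imwrite('pics/s2.png',c)
```

```text
[0.15, 0.03, 7.48, -0.1, -0.0, -0.2] dist 7.479831282889661 0.1969613401630108
```

View pics/s2.png

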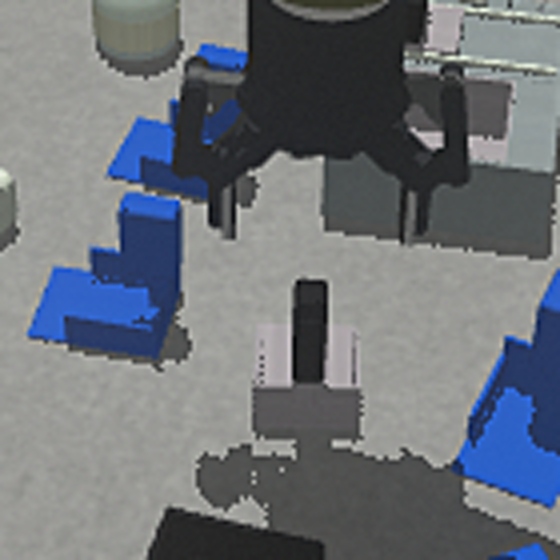

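The open gripper, centred at about x=318 in the crop, sits over the scoop's grip block at about x=311. Both sides are clear of the blue scoops, so I'll descend and grip.

Call:
{"api": "play_rows", "payload": {"motion": [[[0.15,0,4,0,0,0],[0.15,0,7.5,0,0,0],[0.15,0,7.5,0,0,0],[0.15,0,7.5,0,0,0]]]}}

```text
time: 2.05
tool_pos: [487.8, 20.6, 57.2]
tcp_rot: [-179.9, -0.0, 108.9]
ft_force: [0.0, -0.6, 1.1]
finger_gap: 85.2
grip_force: 0.0
```

Call:
{"api": "play_rows", "payload": {"motion": [[[0,0,0,0,0,0],[0,0,0,0,0,0],[0,0,0,0,0,0],[0,0,0,0,0,0],[0,0,0,0,0,0]]], "jaw": 0, "squeeze": 110}}

```text
time: 2.55
tool_pos: [488.7, 21.8, 57.4]
tcp_rot: [179.9, 0.0, 109.0]
ft_force: [0.5, -0.3, 3.5]
finger_gap: 16.7
grip_force: 107.0
```

Call:
{"api": "play_rows", "payload": {"motion": [[[0,0,0,0,0,0],[0,0,0,0,0,0],[0,0,0,0,0,0],[0,0,0,0,0,0],[0,0,0,0,0,0]]]}}

```text
time: 3.05
tool_pos: [488.7, 21.8, 57.3]
tcp_rot: [180.0, 0.0, 109.0]
ft_force: [-0.8, -0.5, 6.2]
finger_gap: 16.8
grip_force: 107.1
```

Run:
```python
from h import *; from fit import Tm; import pickle
tray,sc,rd=pickle.load(open('poses.pkl','rb'))
p=Tm(tray,(-84,0,140));print(p)
go(p,Rt(180+np.degrees(tray[2])))
```

```text
[461.05519814 327.2959497  140.        ]
[29.79, 7.34, -8.27, 0.1, 0.0, 13.2] dist 31.77168968479766 13.176086930259958
```

Call:
{"api": "play_rows", "payload": {"motion": [[[0,0,-5,0,0,0],[3,1,-8.3,0,0,4],[8,2,-8.3,0,0,8],[13,3.3,-8.3,0,0,13.2],[18,4.5,-8.3,0,0,13.2]]]}}

```text
time: 3.55
tool_pos: [472.1, 204.1, 139.8]
tcp_rot: [180.0, -0.0, 95.6]
ft_force: [1.9, 0.2, -1.7]
finger_gap: 16.6
grip_force: 108.1
```

Run:
```python
from h import *; from fit import Tm; import pickle
tray,sc,rd=pickle.load(open('poses.pkl','rb'))
go(Tm(tray,(-84,0,140)),Rt(180+np.degrees(tray[2])))
```

```text
[12.37, 0.09, -0.02, 0.0, -0.0, -0.3] dist 12.368764818800527 0.26629941778247956
```

Call:
{"api": "play_rows", "payload": {"motion": [[[5,0,0,0,0,0],[9,0,0,0,0,0],[12.3,0,0,0,0,0],[12.3,0,0,0,0,0],[12.3,0,0,0,0,0]]]}}

```text
time: 4.05
tool_pos: [459.4, 325.2, 138.9]
tcp_rot: [-179.9, 0.1, 95.9]
ft_force: [0.4, -1.1, -0.9]
finger_gap: 17.0
grip_force: 108.0
```

Run:
```python
from h import *; from fit import Tm; import pickle
tray,sc,rd=pickle.load(open('poses.pkl','rb'))
go(Tm(tray,(-84,0,62.3)),Rt(180+np.degrees(tray[2])))
C=np.zeros((520,800,3),np.uint8)
d=snap('top');im=cv2.cvtColor(np.array(d['pixels']),cv2.COLOR_RGB2BGR)
C[:400,:400]=cv2.resize(im[170:270,95:195],(400,400),interpolation=cv2.INTER_CUBIC)
d=snap('side');im=cv2.cvtColor(np.array(d['pixels']),cv2.COLOR_RGB2BGR)
pickle.dump(d,open('ds3.pkl','wb'))
C[:520,400:]=cv2.resize(im[235:365,185:285],(400,520),interpolation=cv2.INTER_CUBIC)
cv2.imwrite('pics/c3.png',C)
```

```text
[0.2, 0.2, 7.65, -0.1, 0.1, 0.1] dist 7.659917513642842 0.13035114742080792
```

View pics/c3.png

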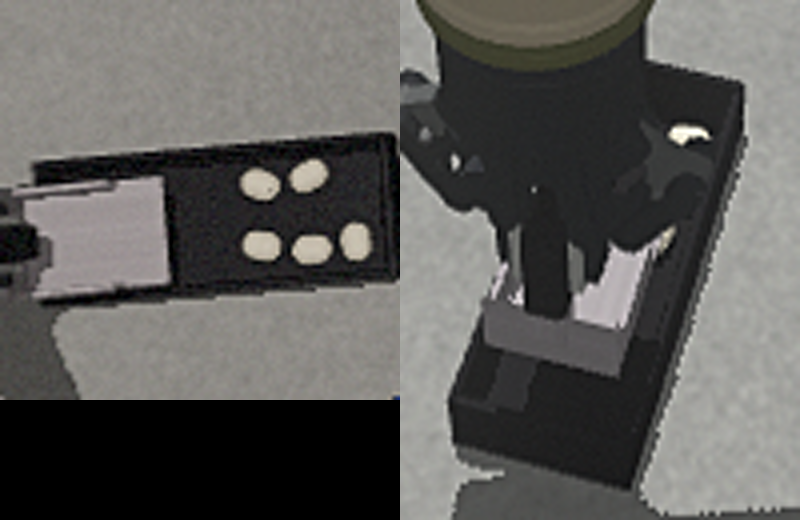

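```bash
cat > fit2.py <<'E'
from h import *; from fit import *
d=ds['top']
a=lambda u,v,z:atz(d,t1(u,v),z)
tl,tr,bl,br=a(13,40,40),a(375,12,40),a(22,188,40),a(386,157,40)
for p,q in((tl,tr),(bl,br),(tl,bl),(tr,br)): print(np.round(q-p,1)[:2],np.linalg.norm((q-p)[:2]),np.degrees(np.arctan2(*(q-p)[1::-1])))
W=a(375,12,0),a(386,157,0);print('right end z0',W)
tray=pickle.load(open('poses.pkl','rb'))[0]
print([np.round(inv(tray,p),1).tolist() for p in(tl,tr,bl,br)+W])
t4=lambda u,v:o(95,170,4,0,0,u,v)
print('lip',[np.round(inv(tray,atz(d,t4(*p),84)),1).tolist() for p in((162,178),(171,284))])
E
python3 fit2.py
```

```text
[  18.2 -212.4] 213.16038400450702 -85.09006449222592
[  19.7 -212.2] 213.10856623557774 -84.69127568116629
[-86.3  -8.3] 86.71031869334215 -174.5064115746063
[-84.8  -8.1] 85.22656398118701 -174.53455808622394
right end z0 (array([525.89037024, 141.27741527,   0.        ]), array([437.56620338, 132.82652905,   0.        ]))
[[-99.2, 46.8, 40.0], [113.9, 43.4, 40.0], [-99.7, -39.9, 40.0], [113.4, -41.8, 40.0], [107.6, 45.6, 0.0], [107.1, -43.1, 0.0]]
lip [[-11.5, 27.4, 84.0], [-10.7, -32.0, 84.0]]
```

The top view shows the scoop pan inside the tray's empty end, with its lip at about x=165 in the crop and the pellets at x 240–370. I'm lowering it with small y and yaw corrections.

Call:
{"api": "play_rows", "payload": {"motion": [[[0,0.35,2,0,0,1.2],[0,0.35,5,0,0,1.2],[0,0.35,7,0,0,1.2],[0,0.35,7.6,0,0,1.2],[0,0.35,7.6,0,0,1.2]]]}}

```text
time: 4.65
tool_pos: [463.6, 323.8, 63.5]
tcp_rot: [-179.9, 0.0, 94.5]
ft_force: [0.6, 0.3, -1.3]
finger_gap: 16.5
grip_force: 108.0
```

Call:
{"api": "play_rows", "payload": {"motion": [[[0,0,0.1,0,0,0],[0,0,0.15,0,0,0],[0,0,0.15,0,0,0]]]}}

```text
time: 4.95
tool_pos: [463.9, 325.0, 62.5]
tcp_rot: [180.0, -0.0, 94.6]
ft_force: [-0.2, -0.1, -0.9]
finger_gap: 17.1
grip_force: 108.0
```

Call:
{"api": "play_rows", "payload": {"motion": [[[0,0,0.05,0,0,0],[0,0,0.1,0,0,0],[0,0,0.1,0,0,0]]]}}

```text
time: 5.25
tool_pos: [464.1, 325.3, 62.3]
tcp_rot: [180.0, -0.0, 94.6]
ft_force: [-1.9, -2.6, 7.4]
finger_gap: 17.0
grip_force: 109.4
```

Call:
{"api": "play_rows", "payload": {"motion": [[[-0.8,0,0,0,0,0],[-1.6,0,0,0,0,0],[-2.4,0,0,0,0,0],[-3.2,0,0,0,0,0],[-4,0,0,0,0,0]]]}}

```text
time: 5.75
tool_pos: [467.9, 285.7, 62.5]
tcp_rot: [179.8, -0.1, 94.6]
ft_force: [0.9, 3.3, 6.2]
finger_gap: 16.6
grip_force: 108.9
```

Call:
{"api": "play_rows", "payload": {"motion": [[[-0.5,0,0,0,0,0],[-1,0,0,0,0,0],[-1.5,0,0,0,0,0],[-2,0,0,0,0,0],[-2.5,0,0,0,0,0]]]}}

```text
time: 6.25
tool_pos: [470.0, 260.8, 62.5]
tcp_rot: [179.8, -0.1, 94.6]
ft_force: [1.8, 3.7, 5.2]
finger_gap: 17.0
grip_force: 109.2
```

Call:
{"api": "play_rows", "payload": {"motion": [[[-0.5,0,0,0,0,0],[-1,0,0,0,0,0],[-1.5,0,0,0,0,0],[-2,0,0,0,0,0],[-2,0,0,0,0,0]]]}}

```text
time: 6.75
tool_pos: [471.7, 240.3, 62.4]
tcp_rot: [179.8, -0.0, 94.6]
ft_force: [0.3, 0.6, 6.0]
finger_gap: 16.7
grip_force: 109.1
```

Run:
```python
from h import *; from fit import Tm,inv; import pickle
tray,sc,rd=pickle.load(open('poses.pkl','rb'))
s=sensors.sense();print(inv(tray,s['tool_pos']),s['ft_force'])
C=np.zeros((520,800,3),np.uint8)
d=snap('top');im=cv2.cvtColor(np.array(d['pixels']),cv2.COLOR_RGB2BGR)
C[:400,:400]=cv2.resize(im[170:270,105:205],(400,400),interpolation=cv2.INTER_CUBIC)
d=snap('side');im=cv2.cvtColor(np.array(d['pixels']),cv2.COLOR_RGB2BGR)
C[:520,400:]=cv2.resize(im[235:365,185:285],(400,520),interpolation=cv2.INTER_CUBIC)
cv2.imwrite('pics/c4.png',C)
```

```text
[ 3.62504577  1.73594915 62.41796489] [0.28528546 0.63324539 6.04711531]
```

View pics/c4.png

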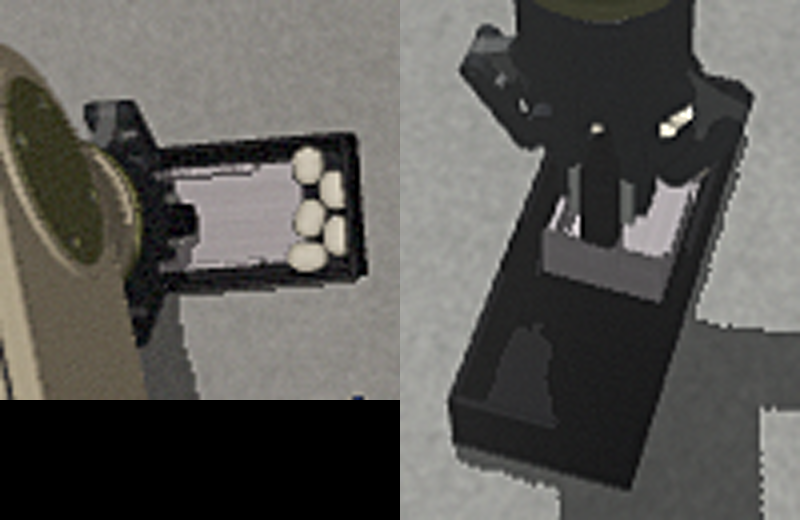

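The five pellets have packed into two rows between the lip (x≈298) and the end wall (x≈345). I'll keep pushing so they ride up onto the pan.

Call:
{"api": "play_rows", "payload": {"motion": [[[-0.3,0,0,0,0,0],[-0.6,0,0,0,0,0],[-0.9,0,0,0,0,0],[-1.2,0,0,0,0,0],[-1.2,0,0,0,0,0]]]}}

```text
time: 7.35
tool_pos: [472.6, 228.6, 62.4]
tcp_rot: [179.8, -0.1, 94.6]
ft_force: [0.7, 2.5, 6.4]
finger_gap: 17.3
grip_force: 109.2
```

Call:
{"api": "play_rows", "payload": {"motion": [[[-0.2,0,0,0,0,0],[-0.4,0,0,0,0,0],[-0.6,0,0,0,0,0],[-0.8,0,0,0,0,0],[-0.8,0,0,0,0,0]]]}}

```text
time: 7.85
tool_pos: [473.3, 220.9, 62.5]
tcp_rot: [179.8, -0.1, 94.6]
ft_force: [1.0, 2.4, 6.0]
finger_gap: 16.8
grip_force: 109.1
```

Run:
```python
from h import *; from fit import Tm,inv; import pickle
tray,sc,rd=pickle.load(open('poses.pkl','rb'))
s=sensors.sense();print(inv(tray,s['tool_pos']),s['ft_force'])
d=snap('top');im=cv2.cvtColor(np.array(d['pixels']),cv2.COLOR_RGB2BGR)
cv2.imwrite('pics/c5.png',cv2.resize(im[190:260,135:205],(420,420),interpolation=cv2.INTER_CUBIC))
```

```text
[23.0743948   1.34925664 62.46788083] [0.96962637 2.42394203 5.9958264 ]
```

View pics/c5.png

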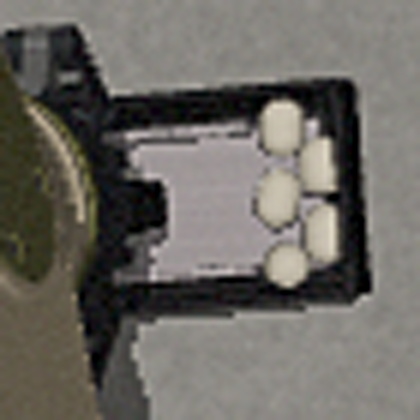

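Three pellets are now on or over the lip, at about (282,127), (277,198) and (287,265). Two are still at the wall, so I'll push the last bit watching the force.

Call:
{"api": "play_rows", "payload": {"motion": [[[-0.15,0,0,0,0,0],[-0.3,0,0,0,0,0],[-0.45,0,0,0,0,0],[-0.6,0,0,0,0,0],[-0.6,0,0,0,0,0]]]}}

```text
time: 8.4
tool_pos: [473.7, 217.3, 63.0]
tcp_rot: [179.8, -0.3, 94.6]
ft_force: [-0.9, 14.7, 8.1]
finger_gap: 16.7
grip_force: 109.2
```

Call:
{"api": "play_rows", "payload": {"motion": [[[-0.1,0,0,0,0,0],[-0.2,0,0,0,0,0],[-0.3,0,0,0,0,0],[-0.4,0,0,0,0,0],[-0.4,0,0,0,0,0]]]}}

```text
time: 8.9
tool_pos: [474.3, 214.5, 63.6]
tcp_rot: [179.7, -0.4, 94.6]
ft_force: [-1.5, 18.5, 7.3]
finger_gap: 16.9
grip_force: 109.4
```

Call:
{"api": "play_rows", "payload": {"motion": [[[0.4,0,-0.1,0,-4,0],[0.8,0,-0.15,0,-8,0],[1.2,0,-0.2,0,-12,0],[1.6,0,-0.2,0,-16,0],[2,0,-0.2,0,-20,0]]]}}

```text
time: 9.4
tool_pos: [471.4, 230.4, 63.3]
tcp_rot: [180.0, 20.2, 94.6]
ft_force: [0.0, 0.8, -1.7]
finger_gap: 16.7
grip_force: 108.4
```

Run:
```python
from h import *; from fit import Tm,inv; import pickle
s=sensors.sense();print(s['tool_pos'],s['tcp_rot'],s['joint_pos'],s['ft_force'])
d=snap('top');im=cv2.cvtColor(np.array(d['pixels']),cv2.COLOR_RGB2BGR)
cv2.imwrite('pics/c6.png',cv2.resize(im[190:260,135:205],(420,420),interpolation=cv2.INTER_CUBIC))
```

```text
[471.38487632 230.41263369  63.31559039] [179.95402002  20.15345177  94.57450629] [ 32.60288513  14.56737688  98.03446142 -18.15477375  77.76148215
  33.51952714] [ 0.02430748  0.76525099 -1.68482156]
```

View pics/c6.png

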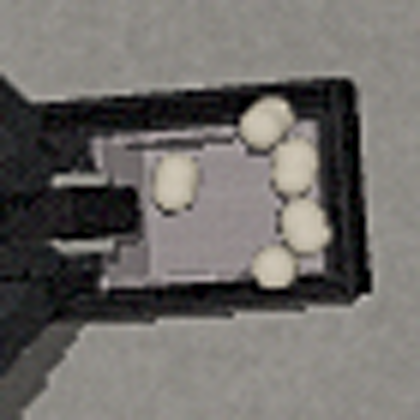

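Lip-up view: one pellet is at the back of the pan (175,182). The other four are near the lip and still settling, so I'll tilt slightly more and wait.

Call:
{"api": "play_rows", "payload": {"motion": [[[0.3,0,-0.1,0,-3,0],[0.5,0,-0.2,0,-5,0],[0.5,0,-0.2,0,-5,0],[0.5,0,-0.2,0,-5,0],[0.5,0,-0.2,0,-5,0]]]}}

```text
time: 9.95
tool_pos: [470.8, 235.4, 63.3]
tcp_rot: [-180.0, 24.9, 94.6]
ft_force: [0.3, 0.3, -2.4]
finger_gap: 17.0
grip_force: 108.4
```

Run:
```python
from h import *
s=sensors.sense();print(s['tool_pos'],s['tcp_rot'],s['ft_force'])
d=snap('top');im=cv2.cvtColor(np.array(d['pixels']),cv2.COLOR_RGB2BGR)
cv2.imwrite('pics/c7.png',cv2.resize(im[190:260,135:205],(420,420),interpolation=cv2.INTER_CUBIC))
```

```text
[470.83928324 235.39958199  63.28041894] [-179.98383655   24.94638249   94.56347819] [ 0.30143137  0.32492334 -2.38199123]
```

View pics/c7.png

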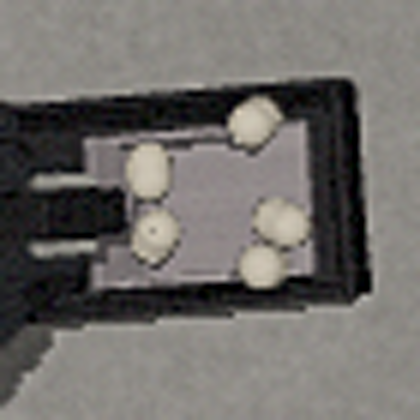

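Call:
{"api": "play_rows", "payload": {"motion": [[[0.2,0,-0.5,0,-3,0],[0,0,-1,0,-5,0],[-0.2,0,-1.4,0,-7,0],[-0.2,0,-1.4,0,-8,0],[-0.2,0,-1.4,0,-8,0]]]}}

```text
time: 10.5
tool_pos: [470.3, 240.1, 76.5]
tcp_rot: [-180.0, 33.0, 94.6]
ft_force: [-0.1, 0.2, -1.6]
finger_gap: 17.0
grip_force: 108.2
```

```bash
cat > pel.py <<'E'
from h import *; from fit import inv; import pickle
tray,sc,rd=pickle.load(open('poses.pkl','rb'))
def pel(n='top'):
    d=snap(n); im=np.array(d['pixels']).astype(int)
    R,G,B=im[...,0],im[...,1],im[...,2]
    m=((R>170)&(G>165)&(B>130)&(R-B>8)&(R-G<14)&(R-G>-3)).astype(np.uint8)
    k,l,st,c=cv2.connectedComponentsWithStats(m)
    for i in range(1,k):
        if st[i,4]>8: print(n,np.round(c[i],1),st[i,2:5],np.round(inv(tray,atz(d,c[i],30)),0) if n=='top' else '')
if __name__=='__main__':
    s=sensors.sense();print(s['tool_pos'],s['tcp_rot'],s['ft_force']);pel('top');pel('side')
E
python3 pel.py
```

```text
[470.31212776 240.07679284  76.47319417] [-179.96350646   33.01685436   94.62981468] [-0.0888434   0.15649123 -1.56325155]
top [44.2 76.1] [  95   98 7172] [-220.  382.   30.]
top [254.3  99.7] [  66   48 1470] [280. 278.  30.]
top [366.2 118.6] [ 23  24 421] [541. 206.  30.]
top [173.5 206.3] [ 6  6 30] [65. 40. 30.]
top [390.1 216.6] [ 4  8 17] [571. -32.  30.]
top [157.9 217.7] [ 7  9 43] [26. 16. 30.]
top [163.7 222.1] [ 8  8 40] [38.  5. 30.]
top [ 81.  225.9] [ 4 14 16] [-157.   14.   30.]
top [359.  228.3] [ 3  9 10] [496. -52.  30.]
top [158.7 230.7] [ 6  9 44] [ 25. -15.  30.]
top [166.3 230.7] [ 6  8 38] [ 43. -16.  30.]
top [264.5 383. ] [12  1 12] [ 242. -383.   30.]
side [252.   15.9] [ 38  32 785] 
side [222.9 106.9] [ 19  11 175] 
side [335.4 151.6] [22 23 36] 
side [315.8 151.4] [ 24  13 178] 
side [173.  165.2] [ 7 10 18] 
side [157.  167.4] [ 5  6 11] 
side [360.6 215.2] [21 11 24] 
side [453.9 273.7] [  52   94 1677] 
side [303.8 244.7] [ 8  5 10] 
side [291.  251.3] [11  6 11] 
side [272.5 261.1] [10  6 10] 
side [250.  271.1] [13 10 28] 
side [222.  287.5] [21 12 21] 
side [193.5 302.5] [18 10 18] 
side [  4.5 313. ] [10  7 23] 
side [ 25. 349.] [  65   74 1699] 
side [ 36.5 324.5] [ 7 11 26] 
side [ 48.5 339.3] [ 8  6 19] 
side [  1.1 352.2] [3 5 9]
```

Call:
{"api": "play_rows", "payload": {"motion": [[[-0.3,-0.3,-0.4,0,0,0],[-0.8,-0.5,-1.2,0,0,0],[-1.6,-0.5,-2.4,0,0,0],[-2.5,-0.5,-3.8,0,0,0],[-3.3,-0.5,-5,0,0,0]]]}}

```text
time: 11.1
tool_pos: [466.0, 239.5, 139.3]
tcp_rot: [179.9, 32.9, 94.5]
ft_force: [-1.0, 0.5, -2.0]
finger_gap: 16.9
grip_force: 108.2
```

Call:
{"api": "play_rows", "payload": {"motion": [[[0,0,0,0,0,0],[0,0,0,0,0,0]]]}}

```text
time: 11.3
tool_pos: [465.9, 239.5, 137.5]
tcp_rot: [179.9, 32.9, 94.5]
ft_force: [-0.5, -0.7, -2.3]
finger_gap: 16.9
grip_force: 108.3
```

```bash
python3 pel.py | grep -E '^\[|top \[1'
```

```text
[465.88807533 239.50315449 137.51457923] [179.90638766  32.93090031  94.53566267] [-0.52975188 -0.74431365 -2.28950034]
top [179.9 214. ] [ 5  8 23] [78. 20. 30.]
top [151.2 219.6] [ 7  9 46] [ 9. 13. 30.]
top [157.1 224.3] [ 7  9 47] [22.  1. 30.]
top [151.7 233.6] [ 6 10 46] [  8. -20.  30.]
top [159.5 234.5] [ 6  6 32] [ 26. -24.  30.]
```

Four pellets are in the pan and one dropped back into the tray (at tray x≈78). Carrying to the reader now.

```bash
cat > dump.py <<'E'
from h import *; from fit import Tm; import pickle,sys
tray,sc,rd=pickle.load(open('poses.pkl','rb'))
def pose(tilt,lip,yaw=None):
    yaw=180+np.degrees(rd[2])-90 if yaw is None else yaw
    R=Rt(yaw,tilt); return Tm(rd,lip)+R.apply([69,0,-57]),R
if __name__=='__main__':
    a=[float(v) for v in sys.argv[1:]]
    s=sensors.sense();print(s['joint_pos'].round(0))
    for i in range(0,len(a),4):
        p,R=pose(a[i],a[i+1:i+4]);print(p.round(1),end=' ');go(p,R,s)
E
python3 dump.py -28 0 67 150 -28 0 67 115
```

```text
[ 40.  18.  89. -27.  93.  39.]
[454.7 -81.9 167.9] [-28.48, -3.61, 14.72, -3.2, 5.0, -5.3] dist 32.25802564194261 7.9624447427893985
[454.7 -81.9 132.9] [-26.57, -3.61, 17.65, -3.2, 5.0, -5.3] dist 32.102631371266625 7.9624447427893985
```

Call:
{"api": "play_rows", "payload": {"motion": [[[-1.5,-0.2,-0.3,0,0,0],[-4,-0.5,0.8,0,0,-1],[-7,-0.9,2.6,0,0,-2],[-10,-1.3,4.3,0,0,-3],[-13,-1.7,5.9,-1,1,-4]]]}}

```text
time: 11.9
tool_pos: [459.0, 95.6, 156.7]
tcp_rot: [-178.3, 32.0, 99.5]
ft_force: [0.1, -0.0, -1.3]
finger_gap: 16.4
grip_force: 108.2
```

```bash
python3 dump.py -28 0 67 150 -28 0 67 115
```

```text
[ 28.   2. 105. -30.  86.  24.]
[454.7 -81.9 167.9] [-15.39, -3.1, 8.38, -2.4, 4.0, -1.2] dist 17.794121147345308 4.7787070434648795
[454.7 -81.9 132.9] [-13.53, -3.01, 11.35, -2.4, 4.0, -1.2] dist 17.917036654222915 4.7787070434648795
```

Call:
{"api": "play_rows", "payload": {"motion": [[[-3,-0.6,1.6,0,0,0],[-6.5,-1.3,3.5,-1,1,0],[-10,-2,5.4,-2,2,-1],[-13,-2.6,7,-2.4,4,-1.2],[-15,-3,8.2,-2.4,4,-1.2]]]}}

```text
time: 12.4
tool_pos: [454.8, -78.4, 168.5]
tcp_rot: [179.8, 27.9, 100.6]
ft_force: [0.4, -0.7, -1.6]
finger_gap: 16.9
grip_force: 108.2
```

Call:
{"api": "play_rows", "payload": {"motion": [[[-0.3,0,0.2,0,0,0],[-0.3,0,0.2,0,0,0]]]}}

```text
time: 12.6
tool_pos: [455.6, -80.2, 167.4]
tcp_rot: [179.9, 27.9, 100.6]
ft_force: [0.2, 0.6, -1.9]
finger_gap: 16.6
grip_force: 108.1
```

```bash
python3 dump.py -28 0 67 112 -18 0 67 100 -9 0 67 85; python3 pel.py | grep -E '^\[|top \[[23]'
python3 - <<'E'
from h import *
d=snap('top');s=sensors.sense()
R=Ro.from_euler('xyz',s['tcp_rot'],degrees=True)
for n,sx in(('back',-35),('lip',40)):
    print(n,proj(d,s['tool_pos']+R.apply([-29-sx,0,57-10])))
E
```

```text
[  5. -15. 118. -29.  76.   1.]
[454.7 -81.9 129.9] [1.62, -0.13, 3.39, 0.0, -0.1, -0.2] dist 3.755328065232516 0.2050744520603492
[455.5 -86.3 132.9] [1.09, -0.13, 3.33, 0.0, 9.9, -0.2] dist 3.5083895433163237 9.910211852064943
[456.7 -92.3 130.5] [0.65, -0.12, 3.83, 0.1, 18.9, -0.2] dist 3.8899495542459537 18.90939902086572
[455.59584643 -80.17259526 167.43676616] [179.88129167  27.90832764 100.56932648] [ 0.16949435  0.6168173  -1.9334647 ]
top [254.3 100. ] [  66   48 1432] [280. 277.  30.]
top [366.2 118.6] [ 23  24 421] [541. 206.  30.]
top [380.9 217.3] [3 6 9] [550. -31.  30.]
top [389.3 217.7] [ 6  8 18] [569. -34.  30.]
top [295.5 225.2] [ 6 10 48] [349. -32.  30.]
top [382.9 226.8] [ 3 11 12] [552. -54.  30.]
top [303.4 229.4] [ 7 10 49] [366. -43.  30.]
top [298.2 239.1] [ 7 10 42] [352. -65.  30.]
top [307.7 239. ] [ 8  7 46] [374. -66.  30.]
top [257.5 383. ] [26  1 26] [ 226. -382.   30.]
back [293.8691198  232.39875689]
lip [327.11859221 227.23478433]
```

Call:
{"api": "play_rows", "payload": {"motion": [[[0.7,0,1.5,0,2,0],[1.2,-0.1,2.8,0,5,0],[1.1,-0.1,3.3,0,10,0],[0.9,-0.1,3.6,0,15,0],[0.65,-0.1,3.8,0,19,0]]]}}

```text
time: 13.25
tool_pos: [458.1, -90.6, 131.5]
tcp_rot: [179.8, 8.7, 100.8]
ft_force: [0.8, 0.4, -2.7]
finger_gap: 17.0
grip_force: 108.1
```

```bash
python3 dump.py 0 0 67 70  8 0 67 66  15 0 67 66  20 0 67 66 25 0 67 66 30 0 67 66
```

```text
[-11. -12. 116.  -8.  73. -20.]
[ 458.2 -100.3  127. ] [-0.87, -0.17, 0.58, 0.2, 8.7, 0.1] dist 1.0658897827112448 8.733540609378057
[ 459.8 -108.7  132. ] [-1.8, -0.17, 0.22, 0.2, 16.7, 0.1] dist 1.822400628307913 16.73239502255456
[ 461.4 -117.1  138.9] [-2.75, -0.17, -0.33, 0.2, 23.7, 0.1] dist 2.7710876159124775 23.73202380284445
[ 462.6 -123.5  143.2] [-3.46, -0.17, -0.65, 0.2, 28.7, 0.1] dist 3.523091705511097 28.731868263852775
[ 463.9 -130.3  146.8] [-4.19, -0.17, -0.91, 0.2, 33.7, 0.1] dist 4.296069389423511 33.731758030197945
[ 465.2 -137.3  149.9] [-4.95, -0.17, -1.1, 0.2, 38.7, 0.1] dist 5.075927393457534 38.731675549685235
```

Call:
{"api": "play_rows", "payload": {"motion": [[[-0.9,-0.2,0.6,0,8.5,0],[-1.8,-0.2,0.2,0,16.5,0],[-2.7,-0.2,-0.3,0,23.5,0],[-3.4,-0.2,-0.6,0,28.5,0],[-4.2,-0.2,-0.9,0,33.5,0]]]}}

```text
time: 13.75
tool_pos: [463.7, -131.4, 147.1]
tcp_rot: [179.8, -24.8, 100.9]
ft_force: [0.6, 1.3, -1.4]
finger_gap: 17.0
grip_force: 108.0
```

```bash
python3 dump.py 32 0 67 66  40 0 67 66  45 0 67 66;python3 pel.py | grep -E '^\[|top \[[3]'
```

```text
[-35.   7.  98.  17.  93. -48.]
[ 465.8 -140.2  150.9] [-0.66, 0.04, -0.72, 0.1, 7.2, 0.1] dist 0.9792519613690418 7.234493908047531
[ 468.1 -152.1  154. ] [-1.63, 0.04, -1.51, 0.1, 15.2, 0.1] dist 2.221822488806069 15.233303547160409
[ 469.5 -159.7  155.1] [-2.29, 0.04, -1.93, 0.1, 20.2, 0.1] dist 2.9935198536348544 20.233036214110193
[ 463.74747802 -131.43372067  147.13016093] [179.80358646 -24.76758891 100.88766434] [ 0.61142431  1.29036347 -1.43670301]
top [366.2 118.5] [ 24  24 431] [541. 206.  30.]
top [392.7 379.1] [ 20  13 106] [ 533. -398.   30.]
```

Call:
{"api": "play_rows", "payload": {"motion": [[[-0.6,0,-0.7,0,7,0],[-1.6,0,-1.5,0,15,0],[-2.3,0,-1.9,0,20,0],[-2.3,0,-1.9,0,20,0],[-2.3,0,-1.9,0,20,0]]]}}

```text
time: 14.35
tool_pos: [468.6, -158.7, 153.7]
tcp_rot: [179.9, -44.5, 100.9]
ft_force: [-0.8, 0.2, -1.5]
finger_gap: 16.9
grip_force: 108.4
```

Call:
{"api": "play_rows", "payload": {"motion": [[[0,0,0,0,0,0],[0,0,0,0,0,0]]]}}

```text
time: 14.55
tool_pos: [469.0, -158.8, 155.9]
tcp_rot: [179.7, -44.4, 101.1]
ft_force: [-0.2, -0.5, -1.8]
finger_gap: 16.7
grip_force: 108.4
```

```bash
python3 dump.py 45 0 67 66 30 0 67 120; python3 pel.py | grep -E '^\[|top \[[3]|side \[[23]'
python3 - <<'E'
from h import *; from fit import Tm; import pickle
rd=pickle.load(open('poses.pkl','rb'))[2]
for n in('top','side'):
    d=snap(n); print(n,[proj(d,Tm(rd,p)).round(0) for p in((39,81,60),(39,3,60),(-39,3,60),(-39,81,60))])
E
```

```text
[-43.  25.  84.  26. 108. -54.]
[ 469.5 -159.7  155.1] [-0.13, 0.03, -0.01, 0.1, 0.6, 0.2] dist 0.13299231203969036 0.6671790474657163
[ 465.2 -137.3  203.9] [4.91, 0.05, -1.91, 0.1, -14.4, 0.2] dist 5.266510421180526 14.386443193081773
[ 469.02134381 -158.76888486  155.90299737] [179.6592429  -44.38348673 101.09489441] [-0.16955436 -0.54150529 -1.75312037]
top [366.2 118.5] [ 24  24 431] [541. 206.  30.]
top [375.2 195.3] [ 5 12 20] [543.  21.  30.]
side [252.1  16. ] [ 38  32 800] 
side [223.  106.7] [ 19  12 171] 
side [253.  145.5] [ 1 22 22] 
side [237.9 269.3] [ 9  8 52] 
top [array([314., 211.]), array([348., 205.]), array([355., 239.]), array([321., 245.])]
side [array([283., 156.]), array([287., 136.]), array([318., 140.]), array([315., 160.])]
```

Call:
{"api": "play_rows", "payload": {"motion": [[[1.5,0,-1.5,0,0,0],[4,0,-4,0,0,0],[6,0,-6,0,0,0],[6,0,-6,0,0,0]]]}}

```text
time: 15.15
tool_pos: [469.6, -160.2, 244.2]
tcp_rot: [179.3, -44.2, 101.2]
ft_force: [0.2, -0.5, -1.3]
finger_gap: 16.6
grip_force: 108.3
```

Run:
```python
from h import *
s=sensors.sense();print(s['tool_pos'])
go((488.7,21.8,140),Rt(109),s)
```

```text
[ 469.63741983 -160.23768203  244.1973376 ]
[5.27, 5.19, 19.72, 3.6, -44.1, -7.6] dist 21.061382862224594 44.90248168558985
```

Call:
{"api": "play_rows", "payload": {"motion": [[[1,1,3,0.7,-8.5,-1.5],[2.1,2,7,1.4,-17,-3],[3.2,3.1,11.5,2.2,-26,-4.5],[4.2,4.1,15.5,3,-35,-6],[5.2,5.2,19,3.6,-43,-7.6]]]}}

```text
time: 15.65
tool_pos: [487.7, 19.2, 140.6]
tcp_rot: [179.9, -2.0, 108.9]
ft_force: [0.2, 0.5, -2.7]
finger_gap: 16.5
grip_force: 108.2
```

Call:
{"api": "play_rows", "payload": {"motion": [[[0,0,0,0,0,0],[0,0,0,0,0,0]]]}}

```text
time: 15.85
tool_pos: [486.5, 21.8, 140.1]
tcp_rot: [-179.8, -2.4, 109.3]
ft_force: [0.4, -0.7, -0.9]
finger_gap: 16.7
grip_force: 108.1
```

Run:
```python
from h import *; from fit import Tm,inv; import pickle
tray,sc,rd=pickle.load(open('poses.pkl','rb'))
s=sensors.sense()
go((488.7,21.8,57.5),Rt(109),s)
d=snap('top');im=np.array(d['pixels']).astype(int)
pickle.dump(d,open('dw.pkl','wb'))
R,G,B=im[...,0],im[...,1],im[...,2]
# warm pixels anywhere near reader/scoop (even in shade)
m=((R-B>R*0.08)&(R>90)&(R-G<0.08*R)).astype(np.uint8);m[:150]=0;m[280:]=0
k,l,st,c=cv2.connectedComponentsWithStats(m)
for i in range(1,k):
    if st[i,4]>10 and c[i][0]>130: print(c[i].round(1),st[i,2:5],inv(rd,atz(d,c[i],29)).round(0))
```

```text
[-0.41, 0.24, 8.25, -0.2, -2.4, 0.3] dist 8.265056992932088 2.38708918175819
[270.  163.2] [ 3 11 13] [170. 160.  29.]
[330.  169.4] [ 4 10 14] [130.  22.  29.]
[177.6 227. ] [ 26 111 695] [ 59. 403.  29.]
[186.7 228.3] [ 26 108 736] [ 52. 382.  29.]
[234.8 212.8] [  82   85 4438] [ 68. 263.  29.]
[278.1 232.3] [ 14 102 663] [  5. 170.  29.]
[287.1 231.9] [ 15 101 700] [  2. 149.  29.]
[341.  224.3] [ 22  26 252] [-3. 21. 29.]
[246.5 253.2] [16  6 30] [-30. 253.  29.]
[235. 267.] [ 3 24 30] [-57. 285.  29.]
[201.7 274.9] [ 8 10 16] [-61. 365.  29.]
```

A pellet-coloured blob of about 250 px sits in the well (reader y≈21), roughly four or five pellets' worth, and nothing is loose on the reader top. Setting the scoop down on its starting spot.

Call:
{"api": "play_rows", "payload": {"motion": [[[-0.4,0.2,3,0,-2.3,0],[-0.4,0.2,6,0,-2.3,0],[-0.4,0.2,7.5,0,-2.3,0],[-0.4,0.2,8,0,-2.3,0],[-0.4,0.2,8,0,-2.3,0]]]}}

```text
time: 16.4
tool_pos: [489.9, 15.1, 60.7]
tcp_rot: [-179.8, -0.1, 108.5]
ft_force: [0.9, -0.4, -1.9]
finger_gap: 16.8
grip_force: 108.3
```

Call:
{"api": "play_rows", "payload": {"motion": [[[0,0,0,0,0,0],[0,0,0.1,0,0,0],[0,0,0.2,0,0,0],[0,0,0.2,0,0,0]]]}}

```text
time: 16.8
tool_pos: [490.4, 17.4, 59.4]
tcp_rot: [-180.0, 0.0, 108.8]
ft_force: [-0.6, -1.3, 0.7]
finger_gap: 16.9
grip_force: 108.8
```

Call:
{"api": "play_rows", "payload": {"motion": [[[0,0,0.1,0,0,0],[0,0,0.1,0,0,0],[0,0,0.1,0,0,0]]]}}

```text
time: 17.1
tool_pos: [490.4, 17.8, 59.0]
tcp_rot: [-180.0, 0.0, 108.8]
ft_force: [-3.7, -0.6, 8.8]
finger_gap: 17.0
grip_force: 110.0
```

Firm contact at 8.8 N, so I'm releasing and rising.

Call:
{"api": "play_rows", "payload": {"motion": [[[0,0,0,0,0,0],[0,0,0,0,0,0],[0,0,0,0,0,0],[0,0,0,0,0,0],[0,0,0,0,0,0]]], "jaw": 1}}

```text
time: 17.6
tool_pos: [489.6, 17.9, 57.6]
tcp_rot: [-179.9, -0.0, 108.8]
ft_force: [0.7, 0.2, -0.3]
finger_gap: 84.9
grip_force: 0.0
```

Call:
{"api": "play_rows", "payload": {"motion": [[[0,0,-3,0,0,0],[0,0,-7,0,0,0],[0,0,-11,0,0,0],[0,0,-13,0,0,0],[0,0,-13,0,0,0]]]}}

```text
time: 18.1
tool_pos: [492.5, 17.8, 192.1]
tcp_rot: [179.7, 0.1, 108.8]
ft_force: [-0.6, -0.3, -0.4]
finger_gap: 85.5
grip_force: 0.0
```

Run:
```python
from h import *; from fit import Tm; import pickle
tray,sc,rd=pickle.load(open('poses.pkl','rb'))
p=Tm(rd,(30,-36,0));y=np.degrees(rd[2])
print(p)
for yaw in (y+90,y-90,y): go((p[0],p[1],180),Rt(yaw))
```

```text
[ 519.81571815 -263.62094341    0.        ]
[-27.52, -6.48, 1.24, 0.3, 0.1, 8.0] dist 28.296533403960325 8.017984651787282
[-27.52, -6.48, 1.24, -0.2, 0.4, -172.0] dist 28.296533403960325 171.98795038216417
[-27.52, -6.48, 1.24, 0.3, -0.1, 98.0] dist 28.296533403960325 98.01243820251513
```

Call:
{"api": "play_rows", "payload": {"motion": [[[-5,-1.2,0.3,0,0,4],[-10,-2.4,0.5,0,0,8],[-15,-3.6,0.8,0,0,8],[-20,-4.8,1,0,0,8],[-25,-6,1.2,0,0,8]]]}}

```text
time: 18.6
tool_pos: [512.2, -232.4, 174.5]
tcp_rot: [-179.8, -0.1, 100.8]
ft_force: [1.7, 0.6, 0.6]
finger_gap: 84.9
grip_force: 0.0
```

Call:
{"api": "play_rows", "payload": {"motion": [[[-2.5,-0.1,0,0,0,0],[-2.5,-0.1,0,0,0,0],[-2.5,-0.1,0,0,0,0]]]}}

```text
time: 18.9
tool_pos: [515.9, -255.4, 174.5]
tcp_rot: [-179.8, -0.1, 100.7]
ft_force: [-0.6, 0.3, -0.1]
finger_gap: 85.4
grip_force: 0.0
```

Run:
```python
from h import *; from fit import Tm; import pickle
tray,sc,rd=pickle.load(open('poses.pkl','rb'))
p=Tm(rd,(30,-36,0));y=np.degrees(rd[2])
go((p[0],p[1],71),Rt(y+90)); print(sensors.sense()['joint_pos'].round(0))
```

```text
[-0.91, 0.27, 10.34, -0.2, -0.1, -0.1] dist 10.386035220797162 0.24929237555992642
[-31.   6.  93.  -0.  81. -42.]
```

Call:
{"api": "play_rows", "payload": {"motion": [[[-0.9,0.3,4,0,0,0],[-0.9,0.3,8,0,0,0],[-0.9,0.3,10,0,0,0],[-0.9,0.3,10.3,0,0,0],[-0.9,0.3,10.3,0,0,0]]]}}

```text
time: 19.4
tool_pos: [520.9, -262.4, 72.7]
tcp_rot: [-179.8, -0.1, 100.9]
ft_force: [0.2, -0.9, 1.1]
finger_gap: 85.5
grip_force: 0.0
```

Call:
{"api": "play_rows", "payload": {"motion": [[[0,0,0,0,0,0],[0,0,0,0,0,0],[0,0,0,0,0,0],[0,0,0,0,0,0],[0,0,0,0,0,0]]], "jaw": 0, "squeeze": 80}}

```text
time: 19.9
tool_pos: [520.6, -264.2, 73.7]
tcp_rot: [-179.8, 0.0, 100.8]
ft_force: [-19.0, 1.1, 35.9]
finger_gap: 12.8
grip_force: 67.7
```

Call:
{"api": "play_rows", "payload": {"motion": [[[0,0,0,0,0,0],[0,0,0,0,0,0],[0,0,0,0,0,0]]]}}

```text
time: 20.2
tool_pos: [520.5, -264.2, 73.9]
tcp_rot: [-179.8, -0.0, 100.8]
ft_force: [-7.2, 0.5, 7.6]
finger_gap: 12.8
grip_force: 78.9
```

Run:
```python
from h import *; from fit import inv; import pickle
tray,sc,rd=pickle.load(open('poses.pkl','rb'))
s=sensors.sense();print(inv(rd,s['tool_pos']),s['ft_force'],s['finger_gap'],s['tcp_rot'],sc[:2])
pickle.dump(s['tool_pos'],open('h0.pkl','wb'))
```

```text
[ 30.57956212 -36.70701567  73.89118685] [-7.22058547  0.47691043  7.56388126] 12.783632747634723 [-1.79824440e+02 -3.58237229e-04  1.00771048e+02] [497.57614642  -5.57690091]
```

Call:
{"api": "play_rows", "payload": {"motion": [[[0,-0.7,0,0,0,0],[0,-1.4,0,0,0,0],[0,-2.1,0,0,0,0],[0,-2.8,0,0,0,0],[0,-3.5,0,0,0,0]]]}}

```text
time: 20.7
tool_pos: [488.2, -270.4, 74.0]
tcp_rot: [179.9, 0.1, 100.8]
ft_force: [10.4, 2.0, -1.6]
finger_gap: 12.4
grip_force: 78.6
```

Call:
{"api": "play_rows", "payload": {"motion": [[[0,0,0,0,0,0],[0,0,0,0,0,0],[0,0,0,0,0,0]]], "squeeze": 110}}

```text
time: 21.0
tool_pos: [488.5, -270.4, 74.1]
tcp_rot: [179.9, 0.1, 100.8]
ft_force: [9.2, 2.1, -0.9]
finger_gap: 12.1
grip_force: 107.8
```

Run:
```python
from h import *; from fit import inv,Tm; import pickle
tray,sc,rd=pickle.load(open('poses.pkl','rb'))
s=sensors.sense();print(inv(rd,s['tool_pos']),s['ft_force'],s['finger_gap'],s['tcp_rot'])
C=np.zeros((600,800,3),np.uint8)
ds={}
for n,(x0,y0),X in(('top',(350,187),0),('side',(265,105),400)):
    ds[n]=d=snap(n);im=cv2.cvtColor(np.array(d['pixels']),cv2.COLOR_RGB2BGR)
    C[:600,X:X+400]=cv2.resize(im[y0:y0+60,x0:x0+40] if n=='top' else im[y0-5:y0+55,x0+10:x0+50],(400,600),interpolation=cv2.INTER_CUBIC)
pickle.dump(ds,open('d9.pkl','wb'));cv2.imwrite('pics/c8.png',C)
```

```text
[ -2.05493887 -36.77918489  74.06049987] [ 9.23929009  2.13684436 -0.93085912] 12.130381214301423 [1.79866824e+02 7.15931985e-02 1.00787514e+02]
```

View pics/c8.png

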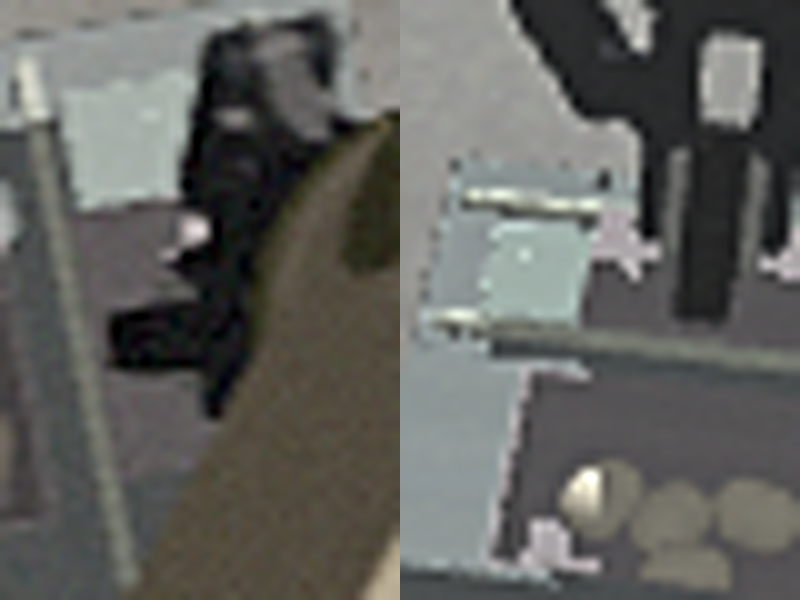

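The right panel shows four pellets in the well, around (560–800, 470–590), and the shutter partly pulled. The arm hides the pointer and clip, so I'll refine the mark from the unobstructed first pictures.

Run:
```python
from h import *; from fit import inv,Tm; import pickle
tray,sc,rd=pickle.load(open('poses.pkl','rb'))
ds=pickle.load(open('d0.pkl','rb'))
np.set_printoptions(linewidth=250)
g={n:cv2.cvtColor(np.array(ds[n]['pixels']),cv2.COLOR_RGB2GRAY) for n in ds}
print('top rows 284..300 cols 380..396 raw');print(g['top'][284-70:303-70+5,380:397])
print('side');print(g['side'][108:124,298:318])
for n in ds:
  for X in((0,-79,74),(-5,-79,74),(-10,-79,74),(-5,-70,74),(-5,-79,60),(30,-60,66),(30,-72,66)): print(n,X,proj(ds[n],Tm(rd,X)).round(2))
```

```text
top rows 284..300 cols 380..396 raw
[[177 180 132 142 132 155 215 211 212 208 207 200 130 138 141 138 136]
 [199 199 130 137 116 135 214 205 206 204 207 199 134 150 127 137 137]
 [181 196 132 133 135 150 191 179 181 196 175 182 211 203 128 134 135]
 [154 209 168 136 144 130  71 133 210 202 204 203 209 208 151 137 136]
 [124 188 166 133 125  56  64 132 202 170 166 205 200 129 132 137 132]
 [142 170 186 133 129  49 137 216 209 204 203 208 200 129 132 131 135]
 [140 178 199 133 140 124 130 216 210 205 210 213 210 149 131 134 135]
 [125 159 201 125 136 138 154 180 149 177 173 142 132 135 133 138 140]
 [114 138 210 167 136 139 135 137 134 137 135 129 130 139 137 136 139]
 [128 139 186 169 134 136 140 139 140 136 140 134 136 131 136 137 137]
 [137 140 168 183 131 138 138 139 139 136 137 134 103 135 136 140 135]
 [140 140 178 202 131 137 139 142 140 140 137 137 128 137 132 137 136]
 [138 130 154 204 152 137 138 140 139 139 139 142 155 137 137 135 136]
 [139 119 139 210 169 135 136 142 144 144 145 136 116 139 140 143 134]
 [141 120 118 189 168 134 141 137  97  52  84  89 106 106 137 139 135]
[... 1757 characters left out ...]
3 165 144  67  71  76  75 142 139 137 140 140  40]
 [156 150 151 150 150 151 152 157 167 208 210 184 225 220 191 166 164 165 143 144]
 [162 155 154 154 155 155 157 156  82  82  95  97  92  97 131 132 131 166 205 205]]
top (0, -79, 74) [388.81 215.36]
top (-5, -79, 74) [389.26 217.56]
top (-10, -79, 74) [389.72 219.76]
top (-5, -70, 74) [385.28 218.27]
top (-5, -79, 60) [387.35 217.59]
top (30, -60, 66) [376.74 203.85]
top (30, -72, 66) [381.99 202.91]
side (0, -79, 74) [306.11 114.96]
side (-5, -79, 74) [307.99 115.18]
side (-10, -79, 74) [309.87 115.39]
side (-5, -70, 74) [307.66 117.18]
side (-5, -79, 60) [307.5  119.45]
side (30, -60, 66) [293.79 120.34]
side (30, -72, 66) [294.32 117.65]
```

Run:
```python
from h import *; from fit import inv,Tm; import pickle
tray,sc,rd=pickle.load(open('poses.pkl','rb'))
ds=pickle.load(open('d0.pkl','rb'))
np.set_printoptions(linewidth=250)
g={n:cv2.cvtColor(np.array(ds[n]['pixels']),cv2.COLOR_RGB2GRAY) for n in ds}
print('side handle cols 286..300 rows 108..130');print(g['side'][108:132,286:301])
print('top cols 355..386 rows 198..212');print(g['top'][198:213,355:387])
for X in((37,-14,100),(23,-14,100),(37,-58,100),(23,-58,100),(37,-14,66),(23,-14,66)): print(X,[proj(ds[n],Tm(rd,X)).round(2) for n in ds])
print('clip top');print(g['top'][211:215,384:396])
```

```text
side handle cols 286..300 rows 108..130
[[143 145 147 146 141 146 148 145 145 144 142 142 147 143 144]
 [142 143 145 144 143 141 144 147 147 147 148 149 148 145 143]
 [147 148 148 141 145 149 150 146 152 153 152 151 149 145 142]
 [147 146 148 144 144 156 118  26  33  32  55 119 152 142 145]
 [144 143 143 146 146 156  50  39  43  43  38  53 160 147 144]
 [141 144 143 145 144 157  30  44  48  47  40  56 159 146 141]
 [139 143 146 144 146 115  37  46  49  48  40  85 156 147 143]
 [142 140 140 146 149 118  38  46  49  46  39  87 148 144 142]
 [136 137 131 141 151  47  43  48  49  46  38 123 152 147 148]
 [136 136 136 139 150  53  44  49  47  47  33 109 149 143 121]
 [136 136 135 140 146  32  46  48  50  46  31 117 145 138 136]
 [166 163 162 170 111  36  45  49  48  44  29 119 142 138 137]
 [152 152 153 185 148  31  45  51  49  42  34 183 167 135 137]
 [154 154 154 162  81  27  40  39  42  37  30 172 179 177 174]
 [151 152 155 167  86  31  40  42  41  35  39 171 156 150 151]
 [155 152 157 168  46  33  42  41  42  37  48  78 162 155 154]
 [154 152 157 169  47  34  39  42  42  34  67 171 16
[... 2358 characters left out ...]
62 165 167 162 164 161 159 158 164 158 159 163 163 157 148 173 206 168 134 138 139 140 141]]
(37, -14, 100) [array([359.67, 203.86]), array([289.87, 119.98])]
(23, -14, 100) [array([360.93, 210.15]), array([295.38, 120.63])]
(37, -58, 100) [array([379.57, 200.29]), array([291.96, 109.89])]
(23, -58, 100) [array([380.85, 206.58]), array([297.34, 110.51])]
(37, -14, 66) [array([356.09, 204.41]), array([288.99, 130.64])]
(23, -14, 66) [array([357.29, 210.48]), array([294.4 , 131.29])]
clip top
[[126  76  84 117 141 133 140 136 137 138 137 136]
 [139 140 141 139 146 158 126 131 133 140 137 129]
 [140 135 132 150 136 153 202 207 133 141 142 133]
 [132 155 215 211 212 208 207 200 130 138 141 138]]
```

Call:
{"api": "play_rows", "payload": {"motion": [[[0,-0.1,0,0,0,0],[0,-0.2,0,0,0,0],[0,-0.27,0,0,0,0],[0,-0.27,0,0,0,0],[0,-0.27,0,0,0,0]]]}}

```text
time: 21.6
tool_pos: [486.0, -270.9, 74.0]
tcp_rot: [179.9, 0.1, 100.8]
ft_force: [8.2, 3.0, -0.5]
finger_gap: 12.1
grip_force: 107.7
```

Run:
```python
from h import *; from fit import inv,Tm; import pickle
tray,sc,rd=pickle.load(open('poses.pkl','rb'))
np.set_printoptions(linewidth=250)
s=sensors.sense();h=inv(rd,s['tool_pos']);print(h,30.58-h[0],s['ft_force'],np.hypot(*s['ft_force'][:2]))
d=snap('side');g=cv2.cvtColor(np.array(d['pixels']),cv2.COLOR_RGB2GRAY)
print(g[114:136,300:318])
x=30-35.3
for X in((x+7,-14,90),(x-7,-14,90),(x+7,-14,66),(x-7,-14,66)): print(X,proj(d,Tm(rd,X)).round(2))
t=snap('top');b=np.array(d['pixels']).astype(int)
```

```text
[ -4.61058784 -36.77342461  74.03657295] 35.19058783883602 [ 8.24109681  2.98726117 -0.45011303] 8.76580891591137
[[ 57  38  40  41  59  36  49  36  35  33  33  42  39  42  41  36  38  45]
 [ 54  35  38  90 109  34  35  40  37  38  36  57  43  40  39  36 103 172]
 [ 54  34  38 105 105  35  36  38  39  37  38 110  89  36  36  40 173 157]
 [ 22  36  48 103  83  33  37  38  37  35  37 106 104  33  38  61 171 156]
 [ 25  36  50 103  82  33  38  40  38  34  48 103  83  32  32  61 172 160]
 [ 27  36  69 104  62  35  38  40  37  34  51 106  81  34  33  97 161  88]
 [ 25  35  68 104  61  36  36  36  38  34  66 103  65  34  35 129 159  75]
 [ 24  36  85 103  44  35  40  38  35  35  65 103  63  31  30 130 156  37]
 [ 24  33  84 103  41  38  39  42  42  34  85 103  48  34  33 156 155 150]
 [ 27  38  79 104  43  36  38  37  37  32  85 103  43  32  37 205 189 187]
 [139 146  92 100  28  36  38  36  36  33 104 100  28  27  62 175 164 160]
 [176 184  89 100  28  36  40  38  37  34 101  94  70  67 137 172 165 165]
 [ 64  73  84  74  29  38  40  37  36  45 102 118 188 187 173 173 168 166]
 [ 77  83  88  74  34  37  39  35  34  45  89  81  76 180  66 178 172 169]
 [ 82  86  90  76  33  38  39  35  35  76  90  84  81  77  76  74  70  70]
 [ 84  85  87  73  32  37  38  37  32  76  89  87  87  86  86  84  84  79]
 [ 85  84  87  54  33  36  37  34  35  93  86  85  83  84  86  85  86  82]
 [ 85  86  89  55  34  37  35  33  43  90  84  83  85  84  85  84  84  84]
 [ 86  86  88  91  75  76  58  58  73  87  87  83  84  84  84  84  83  85]
 [ 93  94  96  87  87  89  89  89  87  86  86  86  86  85  84  85  84  86]
 [119 120 119 120 111 112 111 104  94  94  94  84  84  83  84  85  84  84]
 [107 105 104 117 117 119 117 119 120 119 119 120 119 109 110 102 102  88]]
(1.7000000000000028, -14, 90) [303.45 124.79]
(-12.299999999999997, -14, 90) [308.97 125.45]
(1.7000000000000028, -14, 66) [302.65 132.28]
(-12.299999999999997, -14, 66) [308.09 132.93]
```

Run:
```python
from h import *; import pickle
d0=pickle.load(open('d0.pkl','rb'))
for n,(x0,x1,y0,y1) in(('side',(250,285,186,236)),('top',(228,275,196,234))):
    d=snap(n);T=np.array(d0[n]['pixels'])[y0:y1,x0:x1];I=np.array(d['pixels'])[y0-12:y1+12,x0-12:x1+12]
    r_=cv2.matchTemplate(I,T,cv2.TM_CCOEFF_NORMED);_,m,_,l=cv2.minMaxLoc(r_);print(n,m,np.array(l)-12)
s=sensors.sense();print(s['time'],s['tool_pos'],s['grip_force'])
```

```text
side 0.9557250738143921 [ 0 -1]
top 0.963106095790863 [1 0]
21.8 [ 485.98030371 -270.85524497   74.05315013] 107.67964839935303
```

The scoop is upright about where it started, with its picture matching the original at 0.96. The shutter is steady at 35.2 mm of pull.

```bash
python3 -c "
from bench import job
print(job.hand_in())"
```

```text
the job is handed in; nothing more can be done
None
```

I handed the job in: four pellets are in the well, the scoop stands upright on the bench and is let go, and the gripper is holding the shutter at about 35 mm of pull; I set that mark from the first pictures because the arm hides the pointer and clip.

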